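# Check an incubator cover's stop, then hold it at the marker

## Task

Check the hinged cover of the small plate incubator: swing it up by its rail until you feel it come against its end stop, without forcing it, then bring it back down level with the steel marker arm beside it and hold it there for inspection. The cover has no stay and falls shut if let go, so finish with the gripper still holding it steady at the marked angle. Do not shift the marker arm or the other things on the bench.

Things in the scene. Friction and masses are not known exactly. Their poses are not given: they have to be found in the camera images.
- incubator: Beige bench-top plate incubator fixed to the bench, an open tub 170 (x) x 200 (y) x 99 mm high with a well plate inside. Origin: centre of its underside. Its front faces its own -x (roughly to the robot); z is up. It stands at varying places and yaws. Its hinge axis runs along its y at x = +85, z = 105 mm of this frame.
- hinge (a point): Point on the hinge axis, in the middle of the incubator's far top edge; axes as the incubator's.
- cover: Beige cover, slab 170 x 200 x 12 mm, 0.35 to 0.7 kg, closed on the tub at the start. Origin on the hinge axis (= hinge). Its -x points from hinge to rail, y along the hinge; closed, its axes equal the incubator's. It opens by turning about +y, the rail edge swinging up and away from the robot. Little friction: it falls shut when let go. Only the end stop blocks it, not the tub or marker.
- rail (a point): Middle of the cover's handle, a round steel rail 12 mm thick, parallel to the hinge, 150 mm long between two rods to the cover. It lies in the cover's plane, 215 mm from the hinge axis and 45 mm beyond the cover's edge, so a finger fits between; closed, it is 105 mm above the bench. It can turn between the fingers. Axes as the cover's.
- mark_tip (a point): Tip of the marker arm: steel bar 8 mm wide, 10 mm high, on the hinge axis 130 mm to the incubator's +y side, tip 215 mm from the axis like the rail. It stands at the wanted angle, 0.5 to 0.95 rad above level, stiff in its pivot. Axes as the cover's: with the cover at the mark, rail and tip are equally high and the axes of rail and mark_tip agree.
- stop_drum: Beige drum 96 mm across, 34 mm wide around the hinge axis on the incubator's -y side (origin: its centre, on the axis, 119 mm from the middle). Hides the rubber end stop, whose setting differs each time and cannot be seen: 1.1 to 1.45 rad of cover opening, well above the marker. It yields little: 5 to 10 N at the rail is a clear touch, over 35 N is forcing it.
- reagent_bottle: Amber bottle with white cap, 68 mm across, 130 mm high, bystander beside the incubator. Origin: centre of its underside.
- tube_rack: White block rack with tubes, 90 x 120 x 67 mm high, bystander. Origin: centre of its underside.
- beaker: Open glass beaker, 70 mm across, 90 mm high, bystander. Origin: centre of its underside.

How it is judged:
On the way, in this order (a step that is already met when the one before it is completed fails the run):
1. the cover is swung up and pressed against its end stop (contact force between cover and stop_drum above 3 N), for 0.1 s.
2. the cover is held by the fingers at the marker's angle, clear of the stop (angle between the x axis of rail and the x axis of mark_tip, either way round below 0.07 rad and angular speed of cover below 0.1 rad/s and contact force between the fingers and cover above 0.5 N and contact force between cover and stop_drum below 0.5 N), for 0.3 s.
At the end, for the whole second after the job is handed in: After touching its end stop (over 3 N in the drum for 0.1 s) the cover is held still (under 0.1 rad/s) by the fingers (over 0.5 N) within 0.07 rad of the marker arm, clear of the stop; marker tip within 12 mm and bystanders within 30 mm of their starts (all of step 2 and distance of mark_tip from where it was at the start of the episode below 0.012 m and distance of each of reagent_bottle, tube_rack, beaker from where it was at the start of the episode below 0.03 m); the arm keeps its last pose, push and grip.
It fails at once if the cover is forced against its stop (about 40 N at the rail) (contact force between cover and stop_drum above 230 N).
It fails at once if the marker arm is shifted (distance of mark_tip from where it was at the start of the episode above 0.012 m).
It fails at once if the reagent bottle is shifted (distance of reagent_bottle from where it was at the start of the episode above 0.03 m).
It fails at once if the tube rack is shifted (distance of tube_rack from where it was at the start of the episode above 0.03 m).
It fails at once if the beaker is shifted (distance of beaker from where it was at the start of the episode above 0.03 m).
It also fails if it takes over 58 s, if anything falls off the work surface, if the arm or the gripper's body presses on something with over 40 N, if the wrist force passes 120 N, or if a joint passes its speed limit or range.

## Robot

A 6-joint arm with a two-finger parallel gripper is mounted at the origin on the work surface. World frame = base frame: x ahead of the robot, y to its left, z up, the work surface at z = 0. Lengths are in m, angles in rad, forces in N, time in s.
With the tool pointing down it reaches from about 0.325 to 0.85 m from the base axis. Payload 15.5 kg.
Tool frame: the origin (TCP) lies midway between the tips of the shut fingers; the grasp point (between the pads) lies 19 mm behind it (bot.tcp_to_grasp is the distance from the TCP to the grasp point, in m); z points along the fingers, y is the line along which they close (so a half turn about z gives the same grasp; the last joint's range is limited). The gripper opens to 91 mm and grips with 3 to 60 N. Pads are 32 mm wide; open, the fingers measure 118 mm over their backs; the gripper's body (76 mm by 178 mm) begins 60 mm behind the grasp point.
Start: joints at [1.224, 0.494, 1.345, -0, 1.302, -0.096], TCP at [0.155, 0.605, 0.214] pointing down, gripper open.
Joint ranges: [-2.91, 2.91], [-0.82, 2.16], [0.22, 2.67], [-1.22, 4.37], [0.12, 2.79], [-3.08, 3.08]. Speed limits (rad/s): [1.89, 1.89, 2.57, 3.01, 3.01, 3.01].

## Interface

Orientations are given as a 3x3 rotation matrix whose columns are the frame's x, y, z axes.
In Python, from bench import status, imaging, workorder, bot gives the robot as it stands. The module is installed in compiled form; this text tells all that it offers.
- The arm moves only by the tool apply_moves, never from a script. Its argument "moves" is a list of rows, each a list of 7 numbers: the finger opening in cm, from 0 to 9.12, then the shift along the tool's x, y, z in cm, then the turn, a rotation vector about the tool's x, y, z in rad. A call has 1 to 10 rows; each row is the pose to reach, as a shift and turn from the pose commanded when the call began, along the tool's axes at that moment; what a row does not reach only later rows make up. A row lasts 1/8 s, in which the tool goes at most 62.5 mm and 10.7 degrees, less where a joint would pass 70% of its speed; a pose out of reach is approached as far as the arm can. A call with a gripper value outside its range is refused whole. The fingers move at their own pace and stop on an object; "newtons" is the grip in N (left out, the last holds). Time passes only in rows, so rows that repeat a pose let the fingers close. It gives the time, the measured TCP pose, the force, the opening and the grip force at its end, in the units of the state.
- status.get_obs(): the state, without advancing time (a new reading comes with each control period).
- imaging.grab_frame(name): name is "side" or "top" or "wrist"; returns a dict with "img" (480x640x3 uint8, red, green, blue), "fx", "fy", "cx", "cy" (pixels), "extrinsics" (4x4, takes a point from world to camera coordinates). Camera axes: x right, y down, z forward; pixel columns grow to the right and rows downward; lengths in m; the calibration is good to about 2 mm. A picture is of the moment at which its call begins. There is no depth.
- workorder.close_job(): hands the job in; it is judged then, once.
The state is a dict: "time_s": time; "joints": joint angles; "qvel": joint speeds; "joint_efforts": joint torques, N m; "tool_pos": TCP position; "ee_rot": TCP orientation; "wrist_force": force on the tool from outside, world axes, zero at the start; "moment": the same for the moment, N m; "grip_width": finger opening in m; "finger_force": force on a finger pad.
Only numpy, scipy, OpenCV 4.12 (cv2) and the standard library are available. Lean on these libraries where they do the work, as an engineer would, in place of code of your own. Each camera call takes 0.05 s, during which the arm holds its last target. There are 200 camera calls.

## Working session

There is one attempt and no reset: what is moved stays moved. The work goes in short steps, Python scripts to look and compute and a tool call to move; the robot and the scene stay as the last step left them, time stands still between calls to the robot, and variables do not carry over. Pictures are saved under pics/ and viewed, at most 10 in all, crops included, and the job is handed in when it is done.

Besides the shell and the picture viewer there is one more tool, called as name(argument=value, ...) on one line, values as JSON. apply_moves: Moves the arm, as the interface text tells. Its arguments: {"type":"object","properties":{"moves":{"type":"array","items":{"type":"array","items":{"type":"number"}}},"newtons":{"type":"number"}},"required":["moves"]}

```bash
mkdir -p pics; python3 - <<'E'
from bench import status, imaging, bot
import cv2,pickle
d={}
for n in("top","side"):
    f=imaging.grab_frame(n);d[n]=f;cv2.imwrite(f"pics/{n}0.png",f["img"][:,:,::-1])
    print(n,f["fx"],f["cx"],f["cy"],f["extrinsics"].round(4).tolist())
pickle.dump(d,open("f0.pkl","wb"))
o=status.get_obs();print(o["ee_rot"],o["tool_pos"],o["wrist_force"],bot.tcp_to_grasp)
E
```

```text
top 524.6840017433806 323.18645187592296 249.292288753894 [[-0.0229, -0.9995, -0.0205, -0.0066], [-0.9851, 0.0261, -0.17, 0.5905], [0.1705, 0.0163, -0.9852, 1.1644], [0.0, 0.0, 0.0, 1.0]]
side 513.9957675807444 316.0628792089144 248.0080240208167 [[0.9987, -0.0459, -0.0235, -0.5818], [-0.0444, -0.5326, -0.8452, 0.0838], [0.0263, 0.8451, -0.5339, 1.2365], [0.0, 0.0, 0.0, 1.0]]
[[-9.68712143e-01  2.48186769e-01 -3.35054174e-04]
 [ 2.48186983e-01  9.68711637e-01 -9.93106897e-04]
 [ 7.80948857e-05 -1.04519079e-03 -9.99999451e-01]] [0.15500867 0.60514865 0.21340407] [ 0.35308624 -0.24820557 -0.3196861 ] 0.0188
```

View pics/top0.png

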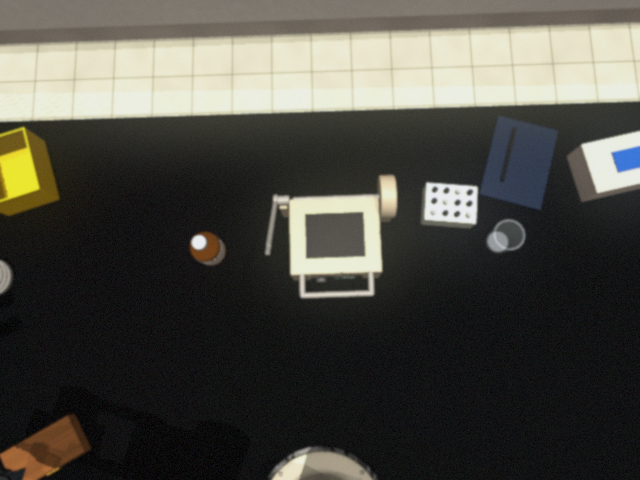

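View pics/side0.png

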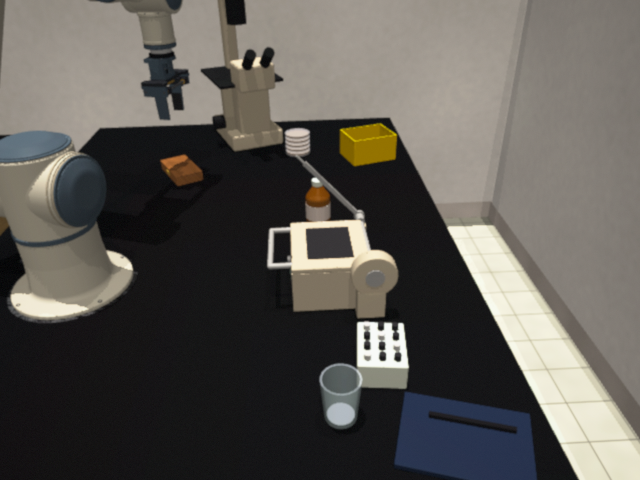

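```bash
python3 - <<'E'
import cv2
a=cv2.imread("pics/top0.png")[170:310,250:410];cv2.imwrite("pics/tc.png",cv2.resize(a,None,fx=4,fy=4,interpolation=2))
a=cv2.imread("pics/side0.png")[145:325,260:410];cv2.imwrite("pics/sc.png",cv2.resize(a,None,fx=3,fy=3,interpolation=2))
E
```

```text
(no output)
```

View pics/tc.png

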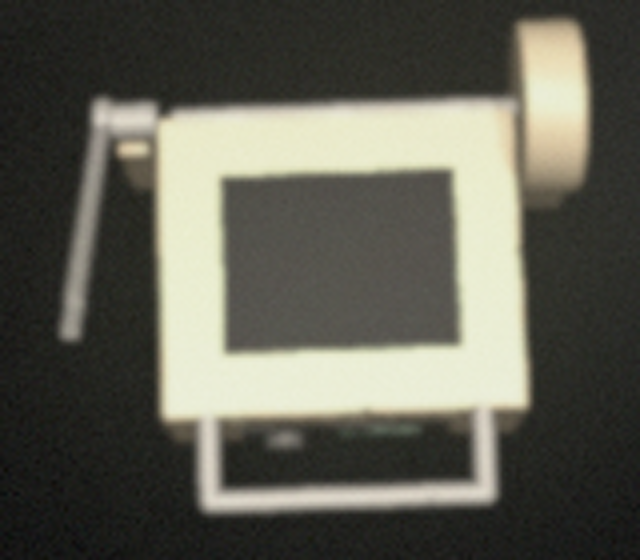

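View pics/sc.png

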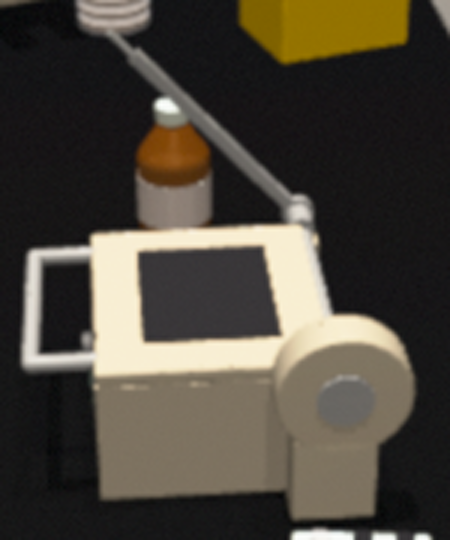

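```bash
cat > h.py <<'E'
import numpy as np
def proj(f,p):
    E=f["extrinsics"];c=E[:3,:3]@np.asarray(p)+E[:3,3]
    return np.array([f["fx"]*c[0]/c[2]+f["cx"],f["fy"]*c[1]/c[2]+f["cy"]])
def inc(s,p): # incubator frame -> world
    c,n=np.cos(s[2]),np.sin(s[2]);return np.array([s[0]+c*p[0]-n*p[1],s[1]+n*p[0]+c*p[1],p[2]])
def cov(s,a,r,y,dz=0): # r from hinge, opening a
    return inc(s,[.085-r*np.cos(a)+dz*np.sin(a),y,.105+r*np.sin(a)+dz*np.cos(a)])
E
python3 - <<'E'
from h import *
import pickle
from scipy.optimize import least_squares
d=pickle.load(open("f0.pkl","rb"))
T=lambda u,v:np.array([250+u/4-.4,170+v/4-.4]); S=lambda u,v:np.array([260+u/3-.3,145+v/3-.3])
obs=[("top",T(209,502),lambda s:cov(s,0,.215,.075)),("top",T(486,492),lambda s:cov(s,0,.215,-.075)),
("top",T(162,417),lambda s:cov(s,0,.17,.1,.006)),("top",T(528,407),lambda s:cov(s,0,.17,-.1,.006)),
("side",S(34,253),lambda s:cov(s,0,.215,.075)),("side",S(29,362),lambda s:cov(s,0,.215,-.075)),
("side",S(92,233),lambda s:cov(s,0,.17,.1,.006)),("side",S(97,378),lambda s:cov(s,0,.17,-.1,.006)),
("top",T(69,338),lambda s:cov(s,s[3],.215,.13))]
r=lambda s:np.concatenate([proj(d[n],g(s))-p for n,p,g in obs])
q=least_squares(r,[.5,0,0,.7],loss="soft_l1");s=q.x
print(s.round(4));print(r(s).reshape(-1,2).round(1).tolist())
for a in(.5,.6,.7,.8,.9,s[3]):print(a,(proj(d["side"],cov(s,a,.215,.13))-[260,145])*3, (proj(d["top"],cov(s,a,.215,.13))-[250,170])*4)
print("axis end",(proj(d["side"],cov(s,0,0,.13))-[260,145])*3)
print("rail",cov(s,0,.215,0),"hinge",cov(s,0,0,0),"tip",cov(s,s[3],.215,.13))
np.save("s.npy",s)
E
```

```text
[ 0.6115 -0.0472  0.0079  0.8103]
[[-0.0, -0.1], [-0.4, 0.1], [-0.4, 0.6], [-0.2, 0.1], [0.5, 1.8], [0.8, 1.2], [-0.0, 0.2], [-0.6, -0.9], [0.4, -0.0]]
0.5 [ 60.53647271 107.01108898] [ 83.39572357 433.26579217]
0.6 [73.56310428 84.79965975] [ 78.65078727 406.22199698]
0.7 [89.17493079 63.59999102] [ 74.01600279 375.04842446]
0.8 [107.24157807  43.68871531] [ 69.56518631 340.02911676]
0.9 [127.59186551  25.3349149 ] [ 65.37380176 301.55056244]
0.8103037248744541 [109.23615915  41.72114644] [ 69.12004464 336.21676421]
axis end [297.50813305 211.45977543]
rail [ 0.48155072 -0.04822988  0.105     ] hinge [ 0.696544   -0.04653043  0.105     ] tip [0.5473262  0.08229411 0.26076676]
```

```bash
cat >> h.py <<'E'
from scipy.spatial.transform import Rotation as Ro
def rows(o,targets): # targets: list of (pos,R) world -> tool-frame cm / rotvec
    R=np.array(o["ee_rot"]);p=np.array(o["tool_pos"])
    for P,Q in targets: print((R.T@(np.array(P)-p)*100).round(2).tolist(),Ro.from_matrix(R.T@Q).as_rotvec().round(3).tolist())
def Rt(pitch=0,yaw=.008): # tool y ~ +x world, z down; pitch tips the fingers' ends
    return Ro.from_euler("zy",[yaw,pitch]).as_matrix()@np.array([[0,1,0],[1,0,0],[0,0,-1.]])
E
python3 - <<'E'
from h import *;from bench import status
o=status.get_obs()
rows(o,[((.18,.55,.32),Rt()),((.482,-.048,.35),Rt())])
E
```

```text
[-3.79, -4.73, -10.65] [-0.001, 0.001, 1.312]
[-47.89, -55.17, -13.61] [-0.001, 0.001, 1.312]
```

apply_moves(moves=[[3.6,-2,-2.4,-6,0,0,0.15],[3.6,-3.8,-4.7,-11,0,0,0.3],[3.6,-47.9,-55.2,-13.6,0,0,1.312],[3.6,-47.9,-55.2,-13.6,0,0,1.312],[3.6,-47.9,-55.2,-13.6,0,0,1.312],[3.6,-47.9,-55.2,-13.6,0,0,1.312],[3.6,-47.9,-55.2,-13.6,0,0,1.312],[3.6,-47.9,-55.2,-13.6,0,0,1.312],[3.6,-47.9,-55.2,-13.6,0,0,1.312],[3.6,-47.9,-55.2,-13.6,0,0,1.312]])

```text
time_s: 1.35
tool_pos: [0.4055, 0.1027, 0.3433]
ee_rot: [[-0.008, 1.0, 0.0], [1.0, 0.008, 0.0], [0.0, 0.0, -1.0]]
wrist_force: [1.0, 1.4, -0.3]
grip_width: 0.036
finger_force: 0.0
```

```bash
python3 - <<'E'
from h import *;from bench import status
o=status.get_obs();print(o["tool_pos"],o["grip_width"],o["time_s"])
rows(o,[((.482,-.048,.26),Rt())])
E
```

```text
[0.40548167 0.10266756 0.34327901] 0.035974415215043055 1.35
[-15.13, 7.53, 8.33] [0.0, -0.0, -0.0]
```

apply_moves(moves=[[3.6,-6,3,0,0,0,0],[3.6,-12,6,0,0,0,0],[3.6,-15.1,7.5,2,0,0,0],[3.6,-15.1,7.5,7.5,0,0,0],[3.6,-15.1,7.5,8.3,0,0,0],[3.6,-15.1,7.5,8.3,0,0,0]])

```text
time_s: 2.1
tool_pos: [0.4813, -0.0454, 0.2609]
ee_rot: [[-0.009, 1.0, -0.0], [1.0, 0.009, 0.0], [0.0, -0.0, -1.0]]
wrist_force: [-0.5, 0.3, 0.7]
grip_width: 0.0361
finger_force: 0.0
```

```bash
python3 - <<'E'
from h import *;from bench import status,imaging
import cv2
f=imaging.grab_frame("wrist");cv2.imwrite("pics/w1.png",f["img"][:,:,::-1])
s=np.load("s.npy")
o=status.get_obs();print(o["tool_pos"],o["wrist_force"],o["time_s"])
for y in(.075,0,-.075):print(proj(f,cov(s,0,.215,y)))
print([proj(f,cov(s,0,.17,y,.006)) for y in(.1,-.1)])
rows(o,[(cov(s,0,.215,0)-[0,0,.019],Rt())])
E
```

```text
[ 0.48186298 -0.04542655  0.26166902] [-0.09817826 -0.21117817  1.41099274] 2.15
[322.90243168 135.61103071]
[322.72696833 223.69004186]
[322.57211931 301.42108283]
[array([379.77860513, 103.23322916]), array([370.46143254, 328.59391625])]
[-0.27, -0.06, 17.57] [0.001, 0.0, 0.001]
```

View pics/w1.png

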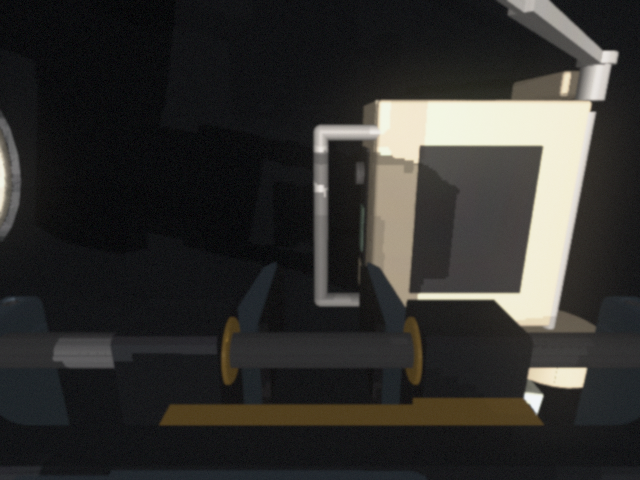

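```bash
python3 - <<'E'
from bench import imaging
import numpy as np
f=imaging.grab_frame("wrist");E=f["extrinsics"];print(-E[:3,:3].T@E[:3,3])
E
```

```text
[0.48002594 0.03516564 0.43368993]
```

apply_moves(moves=[[3.6,-1.5,0,5,0,0,0],[3.6,-2.3,0,10,0,0,0],[3.6,-2.3,0,14,0,0,0],[3.6,-2.3,0,16,0,0,0],[3.6,-2.3,0,17.5,0,0,0],[3.6,-2.3,0,17.5,0,0,0],[3.6,-2.3,0,17.5,0,0,0]])

```text
time_s: 3.08
tool_pos: [0.4825, -0.0688, 0.0864]
ee_rot: [[-0.008, 1.0, 0.002], [1.0, 0.008, -0.001], [-0.001, 0.002, -1.0]]
wrist_force: [0.1, 0.2, 0.8]
grip_width: 0.036
finger_force: 0.0
```

apply_moves(moves=[[0.9,0,0,0,0,0,0],[0.9,0,0,0,0,0,0],[0.9,0,0,0,0,0,0],[0.9,0,0,0,0,0,0],[0.9,0,0,0,0,0,0]], newtons=40)

```text
time_s: 3.7
tool_pos: [0.4807, -0.0688, 0.0854]
ee_rot: [[-0.008, 1.0, -0.001], [1.0, 0.008, 0.0], [0.0, -0.001, -1.0]]
wrist_force: [-5.7, -1.2, 7.7]
grip_width: 0.0111
finger_force: 40.0
```

```bash
cat >> h.py <<'E'
def arc(o,a0,aa): # rail arc relative to now at angle a0; tool y=+x,z=down
    p=np.array(o["tool_pos"]);L=.215
    rows(o,[(p+[L*(np.cos(a0)-np.cos(a)),0.008*L*(np.cos(a0)-np.cos(a)),L*(np.sin(a)-np.sin(a0))],np.array(o["ee_rot"])) for a in aa])
E
python3 - <<'E'
from h import *;from bench import status
o=status.get_obs();print(o["tool_pos"],o["wrist_force"],o["grip_width"],o["finger_force"])
arc(o,0,np.arange(.1,1.01,.1))
E
```

```text
[ 0.48074231 -0.06875341  0.08536872] [-5.6884857  -1.20930895  7.74739891] 0.011081431795434117 39.99967038631439
[0.0, 0.1, -2.15] [0.0, 0.0, 0.0]
[-0.0, 0.42, -4.27] [0.0, 0.0, 0.0]
[-0.0, 0.95, -6.35] [0.0, 0.0, 0.0]
[-0.0, 1.69, -8.37] [0.0, 0.0, 0.0]
[-0.0, 2.62, -10.31] [0.0, 0.0, 0.0]
[-0.0, 3.74, -12.14] [0.0, 0.0, 0.0]
[-0.0, 5.04, -13.86] [0.0, 0.0, 0.0]
[-0.0, 6.5, -15.43] [0.0, 0.0, 0.0]
[-0.0, 8.12, -16.85] [0.0, 0.0, 0.0]
[-0.0, 9.86, -18.1] [0.0, 0.0, 0.0]
```

apply_moves(moves=[[0.9,0,0.0,-2.15,0,0,0],[0.9,0,0.3,-4.3,0,0,0],[0.9,0,0.8,-6.35,0,0,0],[0.9,0,1.55,-8.4,0,0,0],[0.9,0,2.5,-10.3,0,0,0],[0.9,0,3.6,-12.1,0,0,0],[0.9,0,3.6,-12.1,0,0,0]])

```text
time_s: 4.58
tool_pos: [0.5174, -0.0687, 0.207]
ee_rot: [[-0.008, 1.0, -0.0], [1.0, 0.008, -0.001], [-0.001, -0.0, -1.0]]
wrist_force: [-4.8, -3.6, -0.7]
grip_width: 0.011
finger_force: 40.0
```

```bash
python3 - <<'E'
from h import *;from bench import status
o=status.get_obs();p=o["tool_pos"];print(p,o["wrist_force"],o["moment"])
s=np.load("s.npy");g=p-.0188*-o["ee_rot"][:,2]*-1
h=cov(s,0,0,0);a=np.arctan2(g[2]-h[2],h[0]-g[0]);print(g,a,np.hypot(g[2]-h[2],h[0]-g[0]))
arc(o,.6,np.arange(.65,1.21,.05))
E
```

```text
[ 0.51741536 -0.06871757  0.20701439] [-4.78173075 -3.62191064 -0.73990677] [-0.7321055   0.90812145  0.01434549]
[ 0.51741808 -0.06870608  0.22581438] 0.5933828691611965 0.2160606684074579
[-0.0, 0.63, -0.87] [0.0, 0.0, 0.0]
[-0.0, 1.3, -1.71] [0.0, 0.0, 0.0]
[-0.0, 2.01, -2.52] [0.0, 0.0, 0.0]
[-0.0, 2.77, -3.28] [0.0, 0.0, 0.0]
[-0.0, 3.55, -4.01] [0.0, 0.0, 0.0]
[-0.0, 4.38, -4.7] [0.0, 0.0, 0.0]
[-0.0, 5.24, -5.35] [0.0, 0.0, 0.0]
[-0.0, 6.13, -5.95] [0.0, 0.0, 0.0]
[-0.0, 7.05, -6.51] [0.0, 0.0, 0.0]
[-0.01, 7.99, -7.02] [0.0, 0.0, 0.0]
[-0.01, 8.96, -7.49] [0.0, 0.0, 0.0]
[-0.01, 9.95, -7.9] [0.0, 0.0, 0.0]
```

apply_moves(moves=[[0.9,0,0.6,-0.85,0,0,0],[0.9,0,1.3,-1.7,0,0,0],[0.9,0,2.0,-2.5,0,0,0],[0.9,0,2.75,-3.3,0,0,0],[0.9,0,3.55,-4.0,0,0,0],[0.9,0,4.4,-4.7,0,0,0],[0.9,0,5.25,-5.35,0,0,0],[0.9,0,6.1,-5.95,0,0,0],[0.9,0,7.05,-6.5,0,0,0],[0.9,0,7.05,-6.5,0,0,0]])

```text
time_s: 5.82
tool_pos: [0.5876, -0.0682, 0.2725]
ee_rot: [[-0.008, 1.0, -0.0], [1.0, 0.008, -0.001], [-0.001, -0.0, -1.0]]
wrist_force: [-12.5, -2.8, 18.1]
grip_width: 0.0113
finger_force: 40.0
```

```bash
cat > st.py <<'E'
from h import *;from bench import status
import sys
o=status.get_obs();p=o["tool_pos"]
s=np.load("s.npy");g=p-.0188*o["ee_rot"][:,2]
h=cov(s,0,0,0);a=np.arctan2(g[2]-h[2],h[0]-g[0]);F=o["wrist_force"]
print("a",a,"r",np.hypot(g[2]-h[2],h[0]-g[0]),"tangential (opening) F",F[0]*np.sin(a)+F[2]*np.cos(a),"radial",-F[0]*np.cos(a)+F[2]*np.sin(a),"grip",o["finger_force"],o["time_s"])
d=float(sys.argv[1]);arc(o,a,a+d*np.arange(1,11))
E
python3 st.py .02
```

```text
a 1.0417987718999986 r 0.2157955649886199 tangential (opening) F -1.6541223777149092 radial 21.905759020362066 grip 40.00330030918121 5.825
[-0.0, 0.37, -0.21] [0.0, 0.0, 0.0]
[-0.0, 0.75, -0.42] [0.0, 0.0, 0.0]
[-0.0, 1.13, -0.62] [0.0, 0.0, 0.0]
[-0.0, 1.52, -0.81] [0.0, 0.0, 0.0]
[-0.0, 1.91, -0.99] [0.0, 0.0, 0.0]
[-0.0, 2.3, -1.17] [0.0, 0.0, 0.0]
[-0.0, 2.7, -1.33] [0.0, 0.0, 0.0]
[-0.0, 3.1, -1.49] [0.0, 0.0, 0.0]
[-0.0, 3.5, -1.64] [0.0, 0.0, 0.0]
[-0.0, 3.9, -1.79] [0.0, 0.0, 0.0]
```

apply_moves(moves=[[0.9,0,0.3,-0.3,0,0,0],[0.9,0,0.7,-0.5,0,0,0],[0.9,0,0.7,-0.5,0,0,0]])

```text
time_s: 6.2
tool_pos: [0.5948, -0.0681, 0.2765]
ee_rot: [[-0.008, 1.0, -0.001], [1.0, 0.008, -0.0], [-0.0, -0.001, -1.0]]
wrist_force: [-5.4, -2.6, 6.3]
grip_width: 0.0107
finger_force: 40.0
```

```bash
python3 st.py .02|head -6
```

```text
a 1.0799759311492458 r 0.21574864291174867 tangential (opening) F -1.8135986398152166 radial 8.091265701288714 grip 40.00081121921539 6.2
[-0.0, 0.38, -0.2] [0.0, 0.0, 0.0]
[-0.0, 0.77, -0.39] [0.0, 0.0, 0.0]
[-0.0, 1.16, -0.57] [0.0, 0.0, 0.0]
[-0.0, 1.55, -0.75] [0.0, 0.0, 0.0]
[-0.0, 1.94, -0.92] [0.0, 0.0, 0.0]
```

apply_moves(moves=[[0.9,0,0.22,-0.13,0,0,0],[0.9,0,0.22,-0.13,0,0,0]])

```text
time_s: 6.45
tool_pos: [0.5969, -0.0681, 0.2776]
ee_rot: [[-0.008, 1.0, -0.001], [1.0, 0.008, -0.0], [-0.0, -0.001, -1.0]]
wrist_force: [-4.5, -2.4, 3.9]
grip_width: 0.0111
finger_force: 40.0
```

apply_moves(moves=[[0.9,0,0.22,-0.13,0,0,0],[0.9,0,0.22,-0.13,0,0,0]])

```text
time_s: 6.7
tool_pos: [0.5992, -0.0681, 0.2788]
ee_rot: [[-0.008, 1.0, -0.001], [1.0, 0.008, -0.0], [-0.0, -0.001, -1.0]]
wrist_force: [-4.7, -3.2, 2.6]
grip_width: 0.0113
finger_force: 40.0
```

apply_moves(moves=[[0.9,0,0.22,-0.11,0,0,0],[0.9,0,0.22,-0.11,0,0,0]])

```text
time_s: 6.95
tool_pos: [0.6014, -0.0681, 0.28]
ee_rot: [[-0.008, 1.0, -0.001], [1.0, 0.008, -0.0], [-0.0, -0.001, -1.0]]
wrist_force: [-4.5, -3.3, 4.8]
grip_width: 0.0113
finger_force: 40.0
```

apply_moves(moves=[[0.9,0,0.24,-0.12,0,0,0],[0.9,0,0.24,-0.12,0,0,0]])

```text
time_s: 7.2
tool_pos: [0.6037, -0.0681, 0.2812]
ee_rot: [[-0.008, 1.0, -0.001], [1.0, 0.008, -0.0], [-0.0, -0.001, -1.0]]
wrist_force: [-3.9, -4.6, 4.2]
grip_width: 0.0115
finger_force: 40.0
```

apply_moves(moves=[[0.9,0,0.24,-0.12,0,0,0],[0.9,0,0.24,-0.12,0,0,0]])

```text
time_s: 7.45
tool_pos: [0.6062, -0.0681, 0.2824]
ee_rot: [[-0.008, 1.0, -0.001], [1.0, 0.008, -0.0], [-0.0, -0.001, -1.0]]
wrist_force: [-4.6, -4.1, 4.6]
grip_width: 0.0112
finger_force: 40.0
```

apply_moves(moves=[[0.9,0,0.25,-0.11,0,0,0],[0.9,0,0.25,-0.11,0,0,0]])

```text
time_s: 7.7
tool_pos: [0.6087, -0.068, 0.2836]
ee_rot: [[-0.008, 1.0, -0.0], [1.0, 0.008, -0.0], [-0.0, -0.0, -1.0]]
wrist_force: [-4.3, -3.9, 6.3]
grip_width: 0.0107
finger_force: 40.0
```

apply_moves(moves=[[0.9,0,0.26,-0.12,0,0,0],[0.9,0,0.26,-0.12,0,0,0]])

```text
time_s: 7.95
tool_pos: [0.6114, -0.068, 0.2849]
ee_rot: [[-0.008, 1.0, -0.0], [1.0, 0.008, -0.001], [-0.001, -0.0, -1.0]]
wrist_force: [-5.1, -3.2, 5.5]
grip_width: 0.0107
finger_force: 40.0
```

apply_moves(moves=[[0.9,0,0.26,-0.12,0,0,0],[0.9,0,0.26,-0.12,0,0,0]])

```text
time_s: 8.2
tool_pos: [0.614, -0.068, 0.286]
ee_rot: [[-0.008, 1.0, -0.0], [1.0, 0.008, -0.0], [-0.0, -0.0, -1.0]]
wrist_force: [-4.8, -2.8, 5.1]
grip_width: 0.0113
finger_force: 40.0
```

apply_moves(moves=[[0.9,0,0.26,-0.11,0,0,0],[0.9,0,0.26,-0.11,0,0,0]])

```text
time_s: 8.45
tool_pos: [0.6167, -0.068, 0.2871]
ee_rot: [[-0.008, 1.0, -0.0], [1.0, 0.008, -0.0], [-0.0, -0.0, -1.0]]
wrist_force: [-3.7, -4.3, 4.2]
grip_width: 0.0109
finger_force: 40.0
```

apply_moves(moves=[[0.9,0,0.27,-0.11,0,0,0],[0.9,0,0.27,-0.11,0,0,0]])

```text
time_s: 8.7
tool_pos: [0.6193, -0.068, 0.2881]
ee_rot: [[-0.008, 1.0, -0.0], [1.0, 0.008, -0.0], [-0.0, -0.0, -1.0]]
wrist_force: [-2.9, -4.7, 4.5]
grip_width: 0.0112
finger_force: 40.0
```

apply_moves(moves=[[0.9,0,0.27,-0.1,0,0,0],[0.9,0,0.27,-0.1,0,0,0]])

```text
time_s: 8.95
tool_pos: [0.622, -0.0679, 0.2892]
ee_rot: [[-0.008, 1.0, -0.0], [1.0, 0.008, -0.0], [-0.0, -0.0, -1.0]]
wrist_force: [-3.9, -3.5, 5.1]
grip_width: 0.0109
finger_force: 40.0
```

apply_moves(moves=[[0.9,0,0.28,-0.1,0,0,0],[0.9,0,0.28,-0.1,0,0,0]])

```text
time_s: 9.2
tool_pos: [0.6249, -0.0679, 0.29]
ee_rot: [[-0.008, 1.0, -0.0], [1.0, 0.008, -0.0], [-0.0, -0.0, -1.0]]
wrist_force: [-2.4, -4.0, 4.0]
grip_width: 0.011
finger_force: 40.0
```

apply_moves(moves=[[0.9,0,0.28,-0.1,0,0,0],[0.9,0,0.28,-0.1,0,0,0]])

```text
time_s: 9.45
tool_pos: [0.6277, -0.0679, 0.2911]
ee_rot: [[-0.008, 1.0, 0.0], [1.0, 0.008, -0.0], [-0.0, 0.0, -1.0]]
wrist_force: [-3.6, -3.6, 3.6]
grip_width: 0.0115
finger_force: 40.0
```

apply_moves(moves=[[0.9,0,0.28,-0.09,0,0,0],[0.9,0,0.28,-0.09,0,0,0]])

```text
time_s: 9.7
tool_pos: [0.6305, -0.0678, 0.2919]
ee_rot: [[-0.008, 1.0, 0.0], [1.0, 0.008, -0.0], [-0.0, 0.0, -1.0]]
wrist_force: [-2.6, -4.2, 3.5]
grip_width: 0.0111
finger_force: 40.0
```

apply_moves(moves=[[0.9,0,0.28,-0.09,0,0,0],[0.9,0,0.28,-0.09,0,0,0]])

```text
time_s: 9.95
tool_pos: [0.6332, -0.0678, 0.2928]
ee_rot: [[-0.008, 1.0, -0.0], [1.0, 0.008, -0.0], [-0.0, -0.0, -1.0]]
wrist_force: [-2.6, -4.6, 3.6]
grip_width: 0.0108
finger_force: 40.0
```

apply_moves(moves=[[0.9,0,0.28,-0.08,0,0,0],[0.9,0,0.28,-0.08,0,0,0]])

```text
time_s: 10.2
tool_pos: [0.6361, -0.0678, 0.2937]
ee_rot: [[-0.008, 1.0, 0.0], [1.0, 0.008, -0.0], [-0.0, 0.0, -1.0]]
wrist_force: [-3.5, -4.1, 4.6]
grip_width: 0.0109
finger_force: 40.0
```

apply_moves(moves=[[0.9,0,0.28,-0.08,0,0,0],[0.9,0,0.28,-0.08,0,0,0]])

```text
time_s: 10.45
tool_pos: [0.6389, -0.0678, 0.2944]
ee_rot: [[-0.008, 1.0, 0.0], [1.0, 0.008, -0.0], [-0.0, -0.0, -1.0]]
wrist_force: [-3.0, -4.5, 2.4]
grip_width: 0.0112
finger_force: 40.0
```

apply_moves(moves=[[0.9,0,0.28,-0.08,0,0,0],[0.9,0,0.28,-0.08,0,0,0]])

```text
time_s: 10.7
tool_pos: [0.6414, -0.0678, 0.2952]
ee_rot: [[-0.008, 1.0, -0.001], [1.0, 0.008, -0.0], [-0.0, -0.001, -1.0]]
wrist_force: [-4.6, -4.5, 3.9]
grip_width: 0.011
finger_force: 40.0
```

apply_moves(moves=[[0.9,0,0.2,-0.05,0,0,0],[0.9,0,0.2,-0.05,0,0,0]])

```text
time_s: 10.95
tool_pos: [0.6431, -0.0677, 0.2956]
ee_rot: [[-0.008, 1.0, -0.001], [1.0, 0.008, -0.0], [-0.0, -0.001, -1.0]]
wrist_force: [-5.8, -4.9, 4.2]
grip_width: 0.0109
finger_force: 40.0
```

apply_moves(moves=[[0.9,0,0.2,-0.05,0,0,0],[0.9,0,0.2,-0.05,0,0,0]])

```text
time_s: 11.2
tool_pos: [0.6449, -0.0677, 0.2961]
ee_rot: [[-0.008, 1.0, -0.002], [1.0, 0.008, -0.0], [-0.0, -0.002, -1.0]]
wrist_force: [-8.6, -3.8, 5.0]
grip_width: 0.0113
finger_force: 40.0
```

apply_moves(moves=[[0.9,0,0.2,-0.05,0,0,0],[0.9,0,0.2,-0.05,0,0,0],[0.9,0,0.2,-0.05,0,0,0]])

```text
time_s: 11.58
tool_pos: [0.6465, -0.0677, 0.2966]
ee_rot: [[-0.008, 1.0, -0.002], [1.0, 0.008, -0.0], [-0.0, -0.002, -1.0]]
wrist_force: [-9.7, -5.3, 6.1]
grip_width: 0.011
finger_force: 40.0
```

apply_moves(moves=[[0.9,0,0.2,-0.04,0,0,0],[0.9,0,0.2,-0.04,0,0,0],[0.9,0,0.2,-0.04,0,0,0]])

```text
time_s: 11.95
tool_pos: [0.6483, -0.0677, 0.297]
ee_rot: [[-0.008, 1.0, -0.003], [1.0, 0.008, -0.0], [-0.0, -0.003, -1.0]]
wrist_force: [-12.0, -4.7, 7.4]
grip_width: 0.0109
finger_force: 40.0
```

```bash
python3 st.py -.06
```

```text
a 1.3461300203845523 r 0.21622542688873117 tangential (opening) F -10.055978000721458 radial 9.873501982632405 grip 40.001404881477356 11.95
[-0.0, -1.25, 0.33] [0.0, 0.0, 0.0]
[-0.0, -2.47, 0.73] [0.0, 0.0, 0.0]
[-0.0, -3.67, 1.21] [0.0, 0.0, 0.0]
[-0.0, -4.84, 1.75] [0.0, 0.0, 0.0]
[-0.0, -5.97, 2.37] [0.0, 0.0, 0.0]
[-0.0, -7.07, 3.05] [0.0, 0.0, 0.0]
[-0.0, -8.12, 3.8] [0.0, 0.0, 0.0]
[-0.0, -9.13, 4.6] [0.0, 0.0, 0.0]
[-0.0, -10.08, 5.47] [0.0, 0.0, 0.0]
[-0.0, -10.98, 6.39] [0.0, 0.0, 0.0]
```

apply_moves(moves=[[0.9,0,-1.25,0.33,0,0,0],[0.9,0,-2.47,0.73,0,0,0],[0.9,0,-3.67,1.2,0,0,0],[0.9,0,-4.85,1.75,0,0,0],[0.9,0,-6.0,2.37,0,0,0],[0.9,0,-7.1,3.05,0,0,0],[0.9,0,-8.2,3.8,0,0,0],[0.9,0,-9.25,4.6,0,0,0],[0.9,0,-10.1,5.35,0,0,0],[0.9,0,-10.1,5.35,0,0,0]])

```text
time_s: 13.2
tool_pos: [0.5479, -0.0681, 0.243]
ee_rot: [[-0.008, 1.0, -0.001], [1.0, 0.008, 0.0], [0.0, -0.001, -1.0]]
wrist_force: [-0.1, -3.0, -1.3]
grip_width: 0.0111
finger_force: 40.0
```

```bash
python3 st.py .01|head -1; python3 - <<'E'
from h import *;from bench import status,imaging
import cv2
s=np.load("s.npy")
f=imaging.grab_frame("side");a=f["img"][120:270,250:410,::-1];cv2.imwrite("pics/s2.png",cv2.resize(a,None,fx=4,fy=4,interpolation=2))
for n in(.75,.8,.85):print(n,[((proj(f,cov(s,n,.215,y))-[250,120])*4).round() for y in(.13,.075,-.075)])
E
```

```text
a 0.8120501981802554 r 0.21600182022442882 tangential (opening) F -0.965999508084238 radial -0.8827534361391542 grip 40.00169277191162 13.2
0.75 [array([171., 171.]), array([172., 210.]), array([177., 335.])]
0.8 [array([183., 158.]), array([185., 197.]), array([192., 320.])]
0.85 [array([196., 146.]), array([199., 184.]), array([207., 306.])]
```

View pics/s2.png

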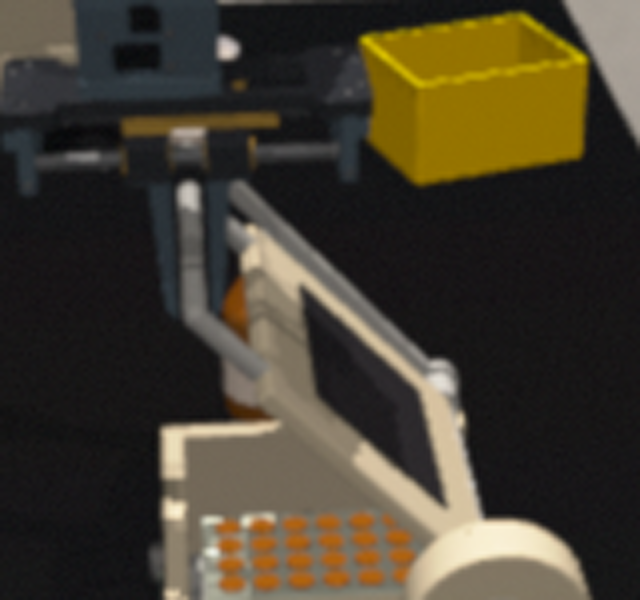

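```bash
python3 - <<'E'
from h import *;import pickle
from scipy.optimize import minimize_scalar
f=pickle.load(open("f0.pkl","rb"))
s=np.load("s.npy");I=f["side"]["img"].astype(float)
P=[]
for v in range(166,206,3):
    u0=proj(f["side"],cov(s,.81,.215*.5,.13)); 
    # predicted column on line
    q=[proj(f["side"],cov(s,.82,r,.13)) for r in np.linspace(0,.215,200)]
    u=min(q,key=lambda t:abs(t[1]-v))[0]
    c=np.arange(int(u)-9,int(u)+10);im=I[v,c];sat=im.max(1)-im.min(1);w=np.where(sat<25,np.clip(im.mean(1)-70,0,None),0)
    if w.sum()>0:
        m=(w*c).sum()/w.sum();P.append((m,v));print(v,round(m,1),round(u,1))
P=np.array(P);k=np.polyfit(P[:,1],P[:,0],1);print("slope du/dv",k[0])
for a in(.76,.79,.82,.85,.88):
    A=proj(f["side"],cov(s,a,.04,.13));B=proj(f["side"],cov(s,a,.19,.13));print(a,(B-A)[0]/(B-A)[1],A)
E
```

```text
166 308.1 305.4
169 311.3 308.6
172 314.2 311.9
175 317.3 315.1
178 316.0 318.3
181 317.0 321.8
184 322.2 325.0
187 330.2 328.1
190 333.3 331.6
193 336.4 334.7
196 339.3 338.0
199 342.3 341.4
202 345.7 344.4
205 348.8 347.7
slope du/dv 1.0783332114204298
0.76 1.2362761669538342 [347.57480493 206.10796504]
0.79 1.1587829390253057 [347.92113665 205.77964787]
0.82 1.0862490481667915 [348.27795824 205.45995983]
0.85 1.0180943423855646 [348.64494633 205.1492086 ]
0.88 0.9538215898993893 [349.02176702 204.84769374]
```

apply_moves(moves=[[0.9,0,0.15,-0.13,0,0,0],[0.9,0,0.28,-0.26,0,0,0],[0.9,0,0.28,-0.26,0,0,0],[0.9,0,0.28,-0.26,0,0,0],[0.9,0,0.28,-0.26,0,0,0],[0.9,0,0.28,-0.26,0,0,0]])

```text
time_s: 14.0
tool_pos: [0.5514, -0.0681, 0.2461]
ee_rot: [[-0.008, 1.0, -0.0], [1.0, 0.008, 0.0], [0.0, -0.0, -1.0]]
wrist_force: [-1.0, -0.8, 0.4]
grip_width: 0.0114
finger_force: 40.0
```

```bash
python3 st.py .01|head -1; python3 -c "
from bench import workorder;print(workorder.close_job())"
```

```text
a 0.8339886868520693 r 0.21595335800713872 tangential (opening) F -0.523338693638032 radial 0.9714419515264765 grip 40.002753138542175 14.0
the job is handed in; nothing more can be done
None
```

I swung the cover up to its end stop (about 10 N at the rail, at roughly 1.35 rad), brought it back to about 0.83 rad to match the marker (estimated at 0.81–0.84 rad from the images), and handed in with the gripper still holding it at 40 N; no verdict was returned.

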